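# Turn the condiment carousel until the sauce bottle faces the guests

### The job

Turn the condiment carousel on the serving table by pushing the wooden pegs on its rim with the fingertips, until the pointed-nozzle sauce bottle stands right in line with the arrow that sticks out from the carousel's foot, on the arrow's side, and leave it standing still there. Do not touch, lift or tip the sauce bottle or the other things riding on the board, and leave everything else on the table where it is.

Things in the scene. Friction and masses are not known exactly. Their poses are not given: they have to be found in the camera images.
- stand: Fixed foot of the carousel: dark steel, under the round board, with a flat pointer (30 mm wide, 59 mm at the arrow head, 8 mm high, on the table) that sticks out from under the board to an arrow tip 222 mm from the centre. Origin: on the board's vertical turning axis, at table height; its x axis runs level from the centre to the tip, z up. The arrow points roughly away from the robot, to the guests' side.
- turntable (a joint): Turn of the pale wooden round board (304 mm diameter, top 36 mm above the table), rad, 0 at the start, anticlockwise from above; it turns round and round either way. Light friction (about 0.6 N at the rim): pushed slowly, it stays where it is left. Six cork rounds, 60 degrees apart, 80 mm from the axis, are places for condiments; one is empty.
- peg (a point): Top centre of one of six equal upright dark wooden pegs fixed on the board's rim, turning with it: each 18 mm in diameter, from 36 to 70 mm above the table, 140 mm from the turning axis. They stand 60 degrees apart, midway in angle between the cork rounds; pushing any of them sideways turns the board.
- sauce_bottle: Loose, standing on the carousel's round board. Origin: centre of its underside, 36 mm above the table; z up. White plastic squeeze bottle with a pointed cone nozzle, 50 mm diameter, 85 mm tall: the only thing on the board with a pointed top. It is the one that must come to the pointer; about 80 mm from the turning axis.
- shaker: Loose, standing on the carousel's round board. Origin: centre of its underside, 36 mm above the table; z up. Steel shaker, 42 mm diameter, 62 mm tall, with a low domed top.
- ramekin: Loose, standing on the carousel's round board. Origin: centre of its underside, 36 mm above the table; z up. White ceramic dip bowl, 64 mm diameter, 36 mm tall, open.
- jar: Loose, standing on the carousel's round board. Origin: centre of its underside, 36 mm above the table; z up. Glass jar with a flat white cap, 54 mm diameter, 66 mm tall.
- paper_cup: Loose, standing on the carousel's round board. Origin: centre of its underside, 36 mm above the table; z up. White open paper cup, 60 mm diameter, 70 mm tall.
- napkins: Loose stack of white napkins, 125 x 125 x 54 mm, on the table at the robot's left. Origin: centre of its underside.
- stew_tub: Loose white tub heaped with stew, 116 mm diameter, 91 mm tall, on the table at the robot's right. Origin: centre of its underside.
- can: Loose aluminium drink can, 66 mm diameter, 120 mm tall, on the table at the far right. Origin: centre of its underside.
- spoon: Loose white plastic spoon lying on the table at the robot's right, under 30 mm high. Origin: the underside of the spoon, about its middle.

How it is judged:
At the end, for the whole second after the job is handed in: Sauce bottle's axis within 15 mm sideways of the pointer's line, over 50 mm from the turning axis on the arrow's side; board still; all five things upright on the board, within 110 mm of its axis; napkins, tub, can and spoon within 20 mm of their start (x of sauce_bottle in the frame of stand above 0.05 m and y of sauce_bottle in the frame of stand between -0.015 and 0.015 m and velocity of joint turntable between -0.05 and 0.05 rad/s and angle between each of sauce_bottle, shaker, ramekin, jar, paper_cup's own z axis and vertical below 0.15 rad and horizontal distance between each of sauce_bottle, shaker, ramekin, jar, paper_cup and stand below 0.11 m and height (world z) of sauce_bottle between 0.03 and 0.042 m and height (world z) of shaker between 0.03 and 0.042 m and height (world z) of ramekin between 0.03 and 0.042 m and height (world z) of jar between 0.03 and 0.042 m and height (world z) of paper_cup between 0.03 and 0.042 m and distance of each of napkins, stew_tub, can, spoon from where it was at the start of the episode below 0.02 m); the robot touches nothing.
It fails at once if the robot touches a thing that stands on the carousel (over 1 N) (contact force between any of the fingers, the arm and sauce_bottle above 1 N or contact force between any of the fingers, the arm and shaker above 1 N or contact force between any of the fingers, the arm and ramekin above 1 N or contact force between any of the fingers, the arm and jar above 1 N or contact force between any of the fingers, the arm and paper_cup above 1 N).
It fails at once if a thing on the carousel is lifted, falls off or is tipped (height (world z) of any of sauce_bottle, shaker, ramekin, jar, paper_cup above 0.05 m or height (world z) of any of sauce_bottle, shaker, ramekin, jar, paper_cup below 0.028 m or angle between any of sauce_bottle, shaker, ramekin, jar, paper_cup's own z axis and vertical above 0.35 rad).
It fails at once if something else loose on the table is moved more than 20 mm (distance of any of napkins, stew_tub, can, spoon from where it was at the start of the episode above 0.02 m).
It also fails if it takes over 64 s, if anything falls off the work surface, if the arm or the gripper's body presses on something with over 40 N, if the wrist force passes 120 N, or if a joint passes its speed limit or range.

### The arm

A 6-joint arm with a two-finger parallel gripper is mounted at the origin on the work surface. World frame = base frame: x ahead of the robot, y to its left, z up, the work surface at z = 0. Lengths are in m, angles in rad, forces in N, time in s.
With the tool pointing down it reaches from about 0.35 to 0.775 m from the base axis. Payload 7.3 kg.
Tool frame: the origin (TCP) lies at the very end of the fingers, on their centre line; the grasp point (between the pads) lies 19 mm behind it (robot.hold_point_z is the distance from the TCP to the grasp point, in m); z points along the fingers, y is the direction in which the jaws open and shut (so a half turn about z gives the same grasp; the last joint's range is limited). The gripper opens to 92 mm and grips with 3 to 60 N. Pads are 19 mm wide; open, the fingers measure 130 mm over their backs; the gripper's body (75 mm by 190 mm) begins 47 mm behind the grasp point.
Start: joints at [-1.381, 0.342, 1.524, -0, 1.275, -0.146], TCP at [0.173, -0.496, 0.227] pointing down, gripper open.
Joint ranges: [-2.53, 2.53], [-0.77, 2.02], [0.04, 2.7], [-1, 4.14], [0.28, 2.66], [-3.11, 3.11]. Speed limits (rad/s): [2.57, 2.57, 3.14, 3.14, 3.14, 3.14].

### API

Orientations are given as [roll, pitch, yaw] about the fixed x, y, z axes, in that order (R = Rz(yaw) Ry(pitch) Rx(roll)).
In Python, from cell import monitor, viewer, robot gives the robot as it stands.
- The arm moves only by the tool move_arm, never from a script. Its argument "deltas" is a list of rows, each an object of numbers: "x", "y", "z": the shift along the tool's x, y, z in m; "wx", "wy", "wz": the turn, a rotation vector about the tool's x, y, z in degrees; "hand": the opening, from 0 (shut) to 1 (fully open). In form: [{"x": .., "y": .., "z": .., "wx": .., "wy": .., "wz": .., "hand": ..}, ...]. A call has 1 to 8 rows; each row is the pose to reach, as a shift and turn from the pose commanded when the call began, along the tool's axes at that moment; what a row does not reach only later rows make up. A row lasts 1/8 s, in which the tool goes at most 62.5 mm and 10.7 degrees, less where a joint would pass 70% of its speed; a pose out of reach is approached as far as the arm can. A call with a gripper value outside its range is refused whole. The fingers move at their own pace and stop on an object; "grip_force" is the grip in N (left out, the last holds). Time passes only in rows, so rows that repeat a pose let the fingers close. It gives the time, the measured TCP pose, the force and the opening at its end, in the units of the state.
- monitor.observe(): the state, without advancing time (a new reading comes with each control period).
- viewer.read_camera(name): name is "scene" or "side" or "wrist"; returns the picture (420x560x3 uint8, red, green, blue); there is no depth.
- viewer.camera_params(name): a dict with "camera_matrix" (3x3 intrinsics, pixels), "R" (3x3) and "t" (3): a world point X has camera coordinates R X + t. Camera axes: x right, y down, z forward; pixel columns grow to the right and rows downward; lengths in m; the calibration is good to about 2 mm. The wrist camera is an equidistant fisheye: a pixel r from the principal point sees the ray r / f radians off the axis. A picture is of the moment at which its call begins: read the wrist's pose just before it. camera_params takes no time and is no camera call; for the wrist camera it gives the pose at the moment of the call.
- robot.hand_in(): hands the job in, once; it reports no verdict.
The state is a dict: "time": time; "qpos": joint angles; "qvel": joint speeds; "joint_efforts": joint torques, N m; "tool_pos": TCP position; "tool_rot": TCP orientation; "contact_force": force on the tool from outside, world axes, zero at the start; "torque": the same for the moment, N m; "opening": finger opening in m.
Only numpy, scipy, OpenCV 4.12 (cv2) and the standard library are available. Lean on these libraries where they do the work, as an engineer would, in place of code of your own. Each camera call takes 0.05 s, during which the arm holds its last target. There are 200 camera calls.

## Working session

There is one attempt and no reset: what is moved stays moved. The work goes in short steps, Python scripts to look and compute and a tool call to move; the robot and the scene stay as the last step left them, time stands still between calls to the robot, and variables do not carry over. Pictures are saved under pics/ and viewed, about 8 in all and at most 12, crops included, and the job is handed in when it is done.

Besides the shell and the picture viewer there is one more tool, called after "Request:" as a command line: name --argument value ..., lists and objects as JSON in quotes. move_arm: Moves the arm, as the interface text tells. Its arguments: {"type":"object","properties":{"deltas":{"type":"array","items":{"type":"object","properties":{"x":{"type":"number"},"y":{"type":"number"},"z":{"type":"number"},"wx":{"type":"number"},"wy":{"type":"number"},"wz":{"type":"number"},"hand":{"type":"number"}}}},"grip_force":{"type":"number"}},"required":["deltas"]}

```bash
mkdir -p pics; python3 - <<'E'
from cell import monitor, viewer, robot
import cv2, numpy as np
a=viewer.read_camera("scene");b=viewer.read_camera("side")
cv2.imwrite("pics/scene.png",a[:,:,::-1]);cv2.imwrite("pics/side.png",b[:,:,::-1])
for n in("scene","side"):
    p=viewer.camera_params(n);print(n,p["camera_matrix"],-p["R"].T@p["t"])
print(monitor.observe())
E
```

```text
scene [[487.84075236   0.         273.56681734]
 [  0.         487.84075236 206.83060253]
 [  0.           0.           1.        ]] [ 1.38395584 -0.40620639  1.03625643]
side [[384.35246232   0.         283.58765252]
 [  0.         384.35246232 210.00469305]
 [  0.           0.           1.        ]] [0.04268604 0.60791448 0.94763222]
{'time': 0.1, 'qpos': array([-1.38100420e+00,  3.42659144e-01,  1.52491596e+00,  2.58318415e-05,
        1.27541096e+00, -1.46015624e-01]), 'qvel': array([-0.00058043,  0.0003314 , -0.00342517, -0.0007469 , -0.00104203,
        0.00061506]), 'joint_efforts': array([ 1.63403183e-03, -4.32004952e+01, -2.44694245e+01,  7.19166943e-02,
        5.26420923e-02, -5.08336950e-05]), 'tool_pos': array([ 0.17295578, -0.49530812,  0.22611323]), 'tool_rot': array([-3.14021767e+00, -2.27177014e-04,  3.35800055e-01]), 'contact_force': array([ 0.03270737, -0.19658177, -0.00139609]), 'torque': array([ 0.09156129, -0.04121248, -0.03077586]), 'opening': 0.0917308202952666}
```

View pics/scene.png

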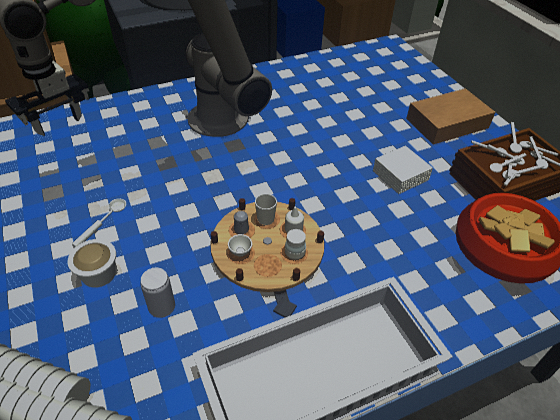

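View pics/side.png

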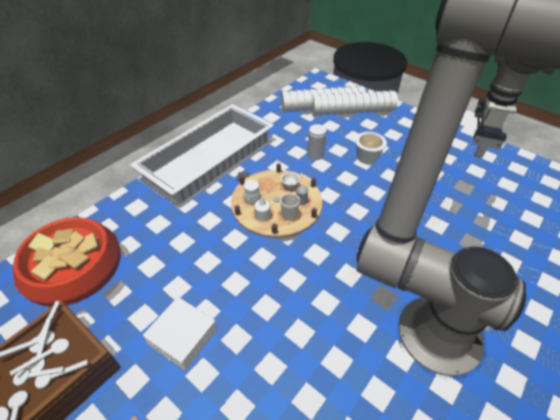

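Scene: the board is centred near (268,242), with dark pegs at (242,204), (320,236), (297,274), (239,274) and (214,237). The bottle is at (295,218) and the arrow tip near (284,315). Next I'll enlarge both views.

```bash
python3 - <<'E'
import cv2
a=cv2.imread("pics/scene.png")[190:325,200:335];b=cv2.imread("pics/side.png")[155:245,220:335]
a=cv2.resize(a,(540,540),interpolation=cv2.INTER_CUBIC)
cv2.imwrite("pics/c1.png",a)
E
```

```text
(no output)
```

View pics/c1.png

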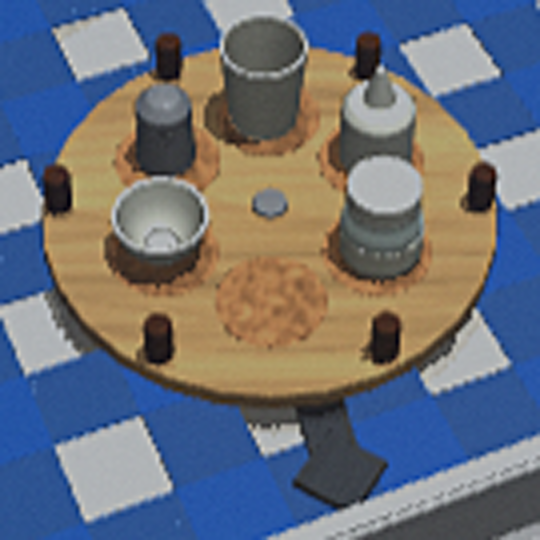

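```bash
cat > h.py <<'E'
import numpy as np
from cell import viewer
def ray(n,uv,z):
    p=viewer.camera_params(n);c=-p["R"].T@p["t"]
    d=p["R"].T@np.linalg.solve(p["camera_matrix"],[uv[0],uv[1],1.]);return (c+d*(z-c[2])/d[2])
def proj(n,X):
    p=viewer.camera_params(n);q=p["camera_matrix"]@(p["R"]@np.array(X)+p["t"]);return q[:2]/q[2]
def crop(c): return (200+(c[0]-1.5)/4,190+(c[1]-1.5)/4)
E
python3 - <<'E'
from h import *
P=np.array([ray("scene",crop(c),.07)[:2] for c in [(168,39),(369,39),(482,170),(387,320),(157,321),(57,172)]])
c=P.mean(0);print("centre",c,"r",np.linalg.norm(P-c,axis=1))
A=np.degrees(np.arctan2(*(P-c).T[::-1]));print("pegs",A,P)
def rp(n,x):
    v=x[:2]-c;print(n,x.round(4),np.linalg.norm(v).round(4),np.degrees(np.arctan2(v[1],v[0])).round(1))
rp("nozzle",ray("scene",crop((381,69)),.121))
for n,q in dict(tip=(345,501),l=(387,462),r=(295,480),n1=(308,457),n2=(353,449),e1=(300,407),e2=(344,405)).items(): rp(n,ray("scene",crop(q),.008))
for n,q,z in [("cup",(263,45),.106),("jar",(385,182),.102),("shak",(163,97),.095),("ram",(160,215),.072)]: rp(n,ray("scene",crop(q),z))
rp("napk",ray("scene",(402,160),.054));rp("can",ray("scene",(155,276),.12))
rp("tub",ray("scene",(93,255),.091)); rp("tray",ray("scene",(200,360),.05));rp("tray2",ray("scene",(390,290),.05));rp("spoon",ray("scene",(118,205),.02));rp("trayside",ray("side",(235,110),.05))
E
```

```text
centre [ 0.61606141 -0.07326078] r [0.14026911 0.13986351 0.1388901  0.14007767 0.13977433 0.13907545]
pegs [-172.5846199   127.38429441   67.38515638    7.60792952  -52.69705444
 -112.37647853] [[ 0.47696543 -0.09136416]
 [ 0.53114215  0.03787212]
 [ 0.66946944  0.05495015]
 [ 0.75490601 -0.05471539]
 [ 0.70076875 -0.1844432 ]
 [ 0.56311667 -0.20186417]]
nozzle [0.6041 0.01   0.121 ] 0.0841 98.2
tip [ 0.8265 -0.1135  0.008 ] 0.2142 -10.8
l [ 0.8117 -0.0784  0.008 ] 0.1957 -1.5
r [ 0.8013 -0.1354  0.008 ] 0.1953 -18.5
n1 [ 0.7895 -0.1215  0.008 ] 0.18 -15.6
n2 [ 0.7951 -0.0937  0.008 ] 0.1802 -6.5
e1 [ 0.7541 -0.1114  0.008 ] 0.1432 -15.4
e2 [ 0.7635 -0.0854  0.008 ] 0.148 -4.7
cup [ 0.5406 -0.0466  0.106 ] 0.0801 160.5
jar [ 0.6783 -0.0214  0.102 ] 0.081 39.9
shak [ 0.5495 -0.1219  0.095 ] 0.0824 -143.9
ram [ 0.6247 -0.1535  0.072 ] 0.0807 -83.8
napk [0.4934 0.433  0.054 ] 0.5209 103.6
can [ 0.6776 -0.3782  0.12  ] 0.3111 -78.6
tub [ 0.5351 -0.5005  0.091 ] 0.4349 -100.7
tray [ 0.8778 -0.3416  0.05  ] 0.3748 -45.7
tray2 [0.8854 0.1353 0.05  ] 0.3406 37.7
spoon [ 0.3138 -0.4115  0.02  ] 0.4536 -131.8
trayside [ 1.0765 -0.3488  0.05  ] 0.5366 -30.9
```

```bash
cat >> h.py <<'E'
from cell import monitor
C=np.array([.6161,-.0733])
def rows(targets,hand):
    """targets: (x,y,z,yawdeg) -> rows from present pose"""
    s=monitor.observe();p=s["tool_pos"];y0=s["tool_rot"][2]
    print("now",s["time"],p.round(4),np.degrees(s["tool_rot"]).round(1),s["contact_force"].round(2),s["opening"].round(4))
    for t in targets:
        d=np.array(t[:3])-p;c,sn=np.cos(y0),np.sin(y0)
        print('{"x":%.3f,"y":%.3f,"z":%.3f,"wz":%.1f,"hand":%.2f},'%(c*d[0]+sn*d[1],sn*d[0]-c*d[1],-d[2],-((t[3]-np.degrees(y0)+180)%360-180),hand))
def on(a,z,r=.140):
    """pose over peg at angle a deg"""
    q=np.radians(a);return (C[0]+r*np.cos(q),C[1]+r*np.sin(q),z,(a+180)%360)
E
python3 - <<'E'
from h import *
e=np.array(on(-112.4,.2)); 
e[3]=67.6;s=monitor.observe();b=np.r_[s["tool_pos"],np.degrees(s["tool_rot"][2])]
rows([b+(e-b)*k for k in (.05,.16,.28,.42,.56,.7,.83,.93)],.48)
rows([e],.48)
E
```

```text
Traceback (most recent call last):
  File "h.py", line 14, in rows
    print("now",s["time"],p.round(4),np.degrees(s["tool_rot"]).round(1),s["contact_force"].round(2),s["opening"].round(4))
                                                                                                    ^^^^^^^^^^^^^^^^^^
AttributeError: 'float' object has no attribute 'round'
```

```bash
sed -i 's/s\["opening"\].round(4)/round(s["opening"],4)/' h.py
python3 - <<'E'
from h import *
e=np.array(on(-112.4,.2)); 
s=monitor.observe();b=np.r_[s["tool_pos"],np.degrees(s["tool_rot"][2])]
rows([b+(e-b)*k for k in (.05,.16,.28,.41,.53,.65,.77,.88)],.48)
E
```

```text
now 0.1 [ 0.173  -0.4953  0.2261] [-179.9   -0.    19.2] [ 0.03 -0.2  -0.  ] 0.0917
{"x":0.023,"y":-0.007,"z":0.001,"wz":-2.4,"hand":0.48},
{"x":0.074,"y":-0.024,"z":0.004,"wz":-7.7,"hand":0.48},
{"x":0.130,"y":-0.041,"z":0.007,"wz":-13.5,"hand":0.48},
{"x":0.190,"y":-0.061,"z":0.011,"wz":-19.8,"hand":0.48},
{"x":0.246,"y":-0.078,"z":0.014,"wz":-25.6,"hand":0.48},
{"x":0.302,"y":-0.096,"z":0.017,"wz":-31.4,"hand":0.48},
{"x":0.358,"y":-0.114,"z":0.020,"wz":-37.2,"hand":0.48},
{"x":0.409,"y":-0.130,"z":0.023,"wz":-42.6,"hand":0.48},
```

Request:
move_arm --deltas '[{"x": 0.023,"y": -0.007,"z": 0.001,"wz": -2.4,"hand": 0.48},{"x": 0.074,"y": -0.024,"z": 0.004,"wz": -7.7,"hand": 0.48},{"x": 0.13,"y": -0.041,"z": 0.007,"wz": -13.5,"hand": 0.48},{"x": 0.19,"y": -0.061,"z": 0.011,"wz": -19.8,"hand": 0.48},{"x": 0.246,"y": -0.078,"z": 0.014,"wz": -25.6,"hand": 0.48},{"x": 0.302,"y": -0.096,"z": 0.017,"wz": -31.4,"hand": 0.48},{"x": 0.358,"y": -0.114,"z": 0.02,"wz": -37.2,"hand": 0.48},{"x": 0.409,"y": -0.13,"z": 0.023,"wz": -42.6,"hand": 0.48}]'

```text
schema error: expected keys x, y, z, wx, wy, wz, hand
```

```bash
python3 - <<'E'
from h import *
rows([on(-112.4,z) for z in (.19,.17,.15,.14,.13,.13)],.48)
E
```

```text
now 0.1 [ 0.173  -0.4953  0.2261] [-179.9   -0.    19.2] [ 0.03 -0.2  -0.  ] 0.0917
{"x":0.464,"y":-0.148,"z":0.036,"wz":-48.4,"hand":0.48},
{"x":0.464,"y":-0.148,"z":0.056,"wz":-48.4,"hand":0.48},
{"x":0.464,"y":-0.148,"z":0.076,"wz":-48.4,"hand":0.48},
{"x":0.464,"y":-0.148,"z":0.086,"wz":-48.4,"hand":0.48},
{"x":0.464,"y":-0.148,"z":0.096,"wz":-48.4,"hand":0.48},
{"x":0.464,"y":-0.148,"z":0.096,"wz":-48.4,"hand":0.48},
```

All keys are needed.

Request:
move_arm --deltas '[{"x": 0.023,"y": -0.007,"z": 0.001,"wx": 0,"wy": 0,"wz": -2.4,"hand": 0.48},{"x": 0.074,"y": -0.024,"z": 0.004,"wx": 0,"wy": 0,"wz": -7.7,"hand": 0.48},{"x": 0.13,"y": -0.041,"z": 0.007,"wx": 0,"wy": 0,"wz": -13.5,"hand": 0.48},{"x": 0.19,"y": -0.061,"z": 0.011,"wx": 0,"wy": 0,"wz": -19.8,"hand": 0.48},{"x": 0.246,"y": -0.078,"z": 0.014,"wx": 0,"wy": 0,"wz": -25.6,"hand": 0.48},{"x": 0.302,"y": -0.096,"z": 0.017,"wx": 0,"wy": 0,"wz": -31.4,"hand": 0.48},{"x": 0.358,"y": -0.114,"z": 0.02,"wx": 0,"wy": 0,"wz": -37.2,"hand": 0.48},{"x": 0.409,"y": -0.13,"z": 0.023,"wx": 0,"wy": 0,"wz": -42.6,"hand": 0.48}]'

```text
time: 1.1
tool_pos: [0.5177, -0.2366, 0.2033]
tool_rot: [-3.141, 0.0, 1.083]
contact_force: [-0.0, -1.1, 0.8]
opening: 0.0438
```

```bash
sed -i 's/"wz":%.1f/"wx":0,"wy":0,"wz":%.1f/' h.py; python3 - <<'E'
from h import *
rows([on(-112.4,z) for z in (.19,.17,.15,.14,.13,.13)],.48)
E
```

```text
now 1.1 [ 0.5177 -0.2366  0.2033] [-180.     0.    62.1] [-0.04 -1.11  0.78] 0.0438
{"x":0.051,"y":0.024,"z":0.013,"wx":0,"wy":0,"wz":-5.5,"hand":0.48},
{"x":0.051,"y":0.024,"z":0.033,"wx":0,"wy":0,"wz":-5.5,"hand":0.48},
{"x":0.051,"y":0.024,"z":0.053,"wx":0,"wy":0,"wz":-5.5,"hand":0.48},
{"x":0.051,"y":0.024,"z":0.063,"wx":0,"wy":0,"wz":-5.5,"hand":0.48},
{"x":0.051,"y":0.024,"z":0.073,"wx":0,"wy":0,"wz":-5.5,"hand":0.48},
{"x":0.051,"y":0.024,"z":0.073,"wx":0,"wy":0,"wz":-5.5,"hand":0.48},
```

Request:
move_arm --deltas '[{"x": 0.025,"y": 0.012,"z": 0.008,"wx": 0,"wy": 0,"wz": -3,"hand": 0.48},{"x": 0.051,"y": 0.024,"z": 0.033,"wx": 0,"wy": 0,"wz": -5.5,"hand": 0.48},{"x": 0.051,"y": 0.024,"z": 0.053,"wx": 0,"wy": 0,"wz": -5.5,"hand": 0.48},{"x": 0.051,"y": 0.024,"z": 0.068,"wx": 0,"wy": 0,"wz": -5.5,"hand": 0.48},{"x": 0.051,"y": 0.024,"z": 0.073,"wx": 0,"wy": 0,"wz": -5.5,"hand": 0.48},{"x": 0.051,"y": 0.024,"z": 0.073,"wx": 0,"wy": 0,"wz": -5.5,"hand": 0.48}]'

```text
time: 1.85
tool_pos: [0.5615, -0.2049, 0.1309]
tool_rot: [3.141, 0.0, 1.175]
contact_force: [-0.4, -0.3, -0.4]
opening: 0.0442
```

```bash
python3 - <<'E'
from h import *
import cv2
cv2.imwrite("pics/w1.png",viewer.read_camera("wrist")[:,:,::-1])
rows([on(-112.4,z) for z in (.12,.105,.09,.075,.06,.05,.05)],.48)
E
```

```text
now 1.9 [ 0.5617 -0.205   0.1313] [179.9   0.   67.3] [ 0.79 -0.55 -1.01] 0.0443
{"x":0.003,"y":0.000,"z":0.011,"wx":0,"wy":0,"wz":-0.3,"hand":0.48},
{"x":0.003,"y":0.000,"z":0.026,"wx":0,"wy":0,"wz":-0.3,"hand":0.48},
{"x":0.003,"y":0.000,"z":0.041,"wx":0,"wy":0,"wz":-0.3,"hand":0.48},
{"x":0.003,"y":0.000,"z":0.056,"wx":0,"wy":0,"wz":-0.3,"hand":0.48},
{"x":0.003,"y":0.000,"z":0.071,"wx":0,"wy":0,"wz":-0.3,"hand":0.48},
{"x":0.003,"y":0.000,"z":0.081,"wx":0,"wy":0,"wz":-0.3,"hand":0.48},
{"x":0.003,"y":0.000,"z":0.081,"wx":0,"wy":0,"wz":-0.3,"hand":0.48},
```

View pics/w1.png

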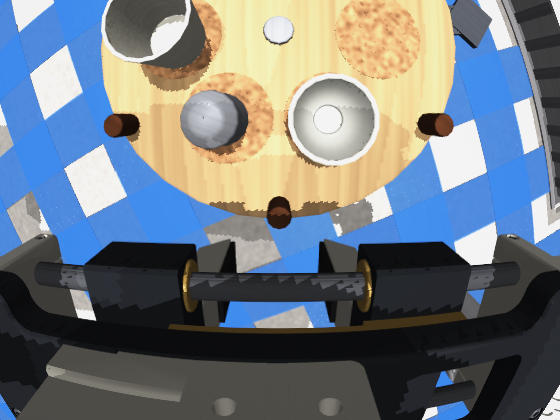

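The wrist view shows the peg at (279,212), centred between the fingers, with the shaker and ramekin clear. I'll check the camera height and radial fit before going down.

```bash
python3 - <<'E'
from h import *
p=viewer.camera_params("wrist");c=-p["R"].T@p["t"];K=p["camera_matrix"];print(c)
r=np.array([279-K[0,2],208-K[1,2]]);n=np.hypot(*r);th=n/K[0,0]
d=p["R"].T@np.r_[r/n*np.sin(th),np.cos(th)];print("peg top",c+d*(.07-c[2])/d[2])
E
```

```text
[ 0.59011724 -0.14052493  0.29011891]
peg top [ 0.56819629 -0.19742014  0.07      ]
```

Request:
move_arm --deltas '[{"x": 0.003,"y": 0,"z": 0.011,"wx": 0,"wy": 0,"wz": 0,"hand": 0.48},{"x": 0.003,"y": 0,"z": 0.03,"wx": 0,"wy": 0,"wz": 0,"hand": 0.48},{"x": 0.003,"y": 0,"z": 0.05,"wx": 0,"wy": 0,"wz": 0,"hand": 0.48},{"x": 0.003,"y": 0,"z": 0.068,"wx": 0,"wy": 0,"wz": 0,"hand": 0.48},{"x": 0.003,"y": 0,"z": 0.078,"wx": 0,"wy": 0,"wz": 0,"hand": 0.48},{"x": 0.003,"y": 0,"z": 0.081,"wx": 0,"wy": 0,"wz": 0,"hand": 0.4},{"x": 0.003,"y": 0,"z": 0.081,"wx": 0,"wy": 0,"wz": 0,"hand": 0.3},{"x": 0.003,"y": 0,"z": 0.081,"wx": 0,"wy": 0,"wz": 0,"hand": 0.3}]'

```text
time: 2.9
tool_pos: [0.5631, -0.202, 0.0504]
tool_rot: [3.14, 0.0, 1.175]
contact_force: [-0.4, -0.3, -0.8]
opening: 0.0279
```

```bash
python3 - <<'E'
from h import *
rows([on(-112.4-k,.05) for k in (1,3,6,10,15,20,25,30)],.3)
E
```

```text
now 2.9 [ 0.5631 -0.202   0.0504] [179.9   0.   67.3] [-0.35 -0.31 -0.79] 0.0279
{"x":-0.001,"y":-0.003,"z":0.000,"wx":0,"wy":0,"wz":0.7,"hand":0.30},
{"x":-0.001,"y":-0.007,"z":0.000,"wx":0,"wy":0,"wz":2.7,"hand":0.30},
{"x":-0.000,"y":-0.015,"z":0.000,"wx":0,"wy":0,"wz":5.7,"hand":0.30},
{"x":0.001,"y":-0.024,"z":0.000,"wx":0,"wy":0,"wz":9.7,"hand":0.30},
{"x":0.004,"y":-0.036,"z":0.000,"wx":0,"wy":0,"wz":14.7,"hand":0.30},
{"x":0.007,"y":-0.048,"z":0.000,"wx":0,"wy":0,"wz":19.7,"hand":0.30},
{"x":0.012,"y":-0.059,"z":0.000,"wx":0,"wy":0,"wz":24.7,"hand":0.30},
{"x":0.018,"y":-0.070,"z":0.000,"wx":0,"wy":0,"wz":29.7,"hand":0.30},
```

Request:
move_arm --deltas '[{"x": -0.001,"y": -0.003,"z": 0,"wx": 0,"wy": 0,"wz": 0.7,"hand": 0.3},{"x": -0.001,"y": -0.007,"z": 0,"wx": 0,"wy": 0,"wz": 2.7,"hand": 0.3},{"x": 0,"y": -0.015,"z": 0,"wx": 0,"wy": 0,"wz": 5.7,"hand": 0.3},{"x": 0.001,"y": -0.024,"z": 0,"wx": 0,"wy": 0,"wz": 9.7,"hand": 0.3},{"x": 0.003,"y": -0.034,"z": 0,"wx": 0,"wy": 0,"wz": 13.7,"hand": 0.3},{"x": 0.006,"y": -0.043,"z": 0,"wx": 0,"wy": 0,"wz": 17.7,"hand": 0.3},{"x": 0.009,"y": -0.05,"z": 0,"wx": 0,"wy": 0,"wz": 20.7,"hand": 0.3},{"x": 0.01,"y": -0.055,"z": 0,"wx": 0,"wy": 0,"wz": 22.7,"hand": 0.3}]'

```text
time: 3.9
tool_pos: [0.5156, -0.1712, 0.0499]
tool_rot: [3.141, -0.0, 0.777]
contact_force: [2.2, -0.0, -0.1]
opening: 0.0275
```

```bash
python3 - <<'E'
from h import *
import cv2
cv2.imwrite("pics/s2.png",cv2.resize(viewer.read_camera("scene")[150:330,170:370,::-1],None,fx=3,fy=3))
rows([on(-135.4-k,.05) for k in (2,5,10,15,20,25,29,31)],.3)
E
```

```text
now 3.95 [ 0.515  -0.1708  0.0498] [-180.     0.    44.5] [0.6  0.75 0.06] 0.0277
{"x":0.000,"y":-0.003,"z":-0.000,"wx":0,"wy":0,"wz":1.9,"hand":0.30},
{"x":0.001,"y":-0.011,"z":-0.000,"wx":0,"wy":0,"wz":4.9,"hand":0.30},
{"x":0.002,"y":-0.023,"z":-0.000,"wx":0,"wy":0,"wz":9.9,"hand":0.30},
{"x":0.005,"y":-0.035,"z":-0.000,"wx":0,"wy":0,"wz":14.9,"hand":0.30},
{"x":0.009,"y":-0.046,"z":-0.000,"wx":0,"wy":0,"wz":19.9,"hand":0.30},
{"x":0.013,"y":-0.058,"z":-0.000,"wx":0,"wy":0,"wz":24.9,"hand":0.30},
{"x":0.018,"y":-0.066,"z":-0.000,"wx":0,"wy":0,"wz":28.9,"hand":0.30},
{"x":0.020,"y":-0.071,"z":-0.000,"wx":0,"wy":0,"wz":30.9,"hand":0.30},
```

View pics/s2.png

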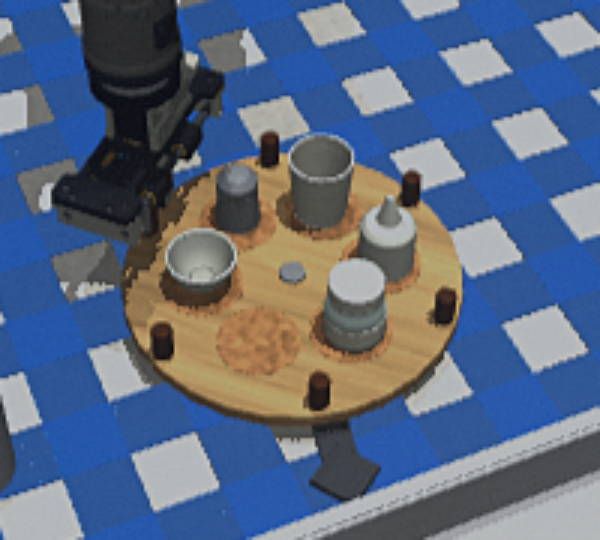

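The board has turned about 20° clockwise, with everything upright and clear of the gripper. The nozzle is now at (388,200) in the crop. Continuing.

Request:
move_arm --deltas '[{"x": 0,"y": -0.003,"z": 0,"wx": 0,"wy": 0,"wz": 1.9,"hand": 0.3},{"x": 0.001,"y": -0.011,"z": 0,"wx": 0,"wy": 0,"wz": 4.9,"hand": 0.3},{"x": 0.002,"y": -0.022,"z": 0,"wx": 0,"wy": 0,"wz": 9.4,"hand": 0.3},{"x": 0.005,"y": -0.035,"z": 0,"wx": 0,"wy": 0,"wz": 14.9,"hand": 0.3},{"x": 0.009,"y": -0.046,"z": 0,"wx": 0,"wy": 0,"wz": 19.9,"hand": 0.3},{"x": 0.013,"y": -0.058,"z": 0,"wx": 0,"wy": 0,"wz": 24.9,"hand": 0.3},{"x": 0.018,"y": -0.066,"z": 0,"wx": 0,"wy": 0,"wz": 28.9,"hand": 0.3},{"x": 0.02,"y": -0.071,"z": 0,"wx": 0,"wy": 0,"wz": 30.9,"hand": 0.3}]'

```text
time: 4.95
tool_pos: [0.4801, -0.1065, 0.0497]
tool_rot: [3.141, -0.0, 0.238]
contact_force: [-0.1, 0.8, -0.4]
opening: 0.0273
```

```bash
python3 - <<'E'
from h import *
rows([on(-166.4-k,.05) for k in (2,5,10,15,20,25,29,31)],.3)
E
```

```text
now 4.95 [ 0.4801 -0.1065  0.0497] [180.   -0.   13.6] [-0.06  0.78 -0.43] 0.0273
{"x":0.000,"y":-0.005,"z":-0.000,"wx":0,"wy":0,"wz":2.0,"hand":0.30},
{"x":0.000,"y":-0.012,"z":-0.000,"wx":0,"wy":0,"wz":5.0,"hand":0.30},
{"x":0.002,"y":-0.025,"z":-0.000,"wx":0,"wy":0,"wz":10.0,"hand":0.30},
{"x":0.005,"y":-0.037,"z":-0.000,"wx":0,"wy":0,"wz":15.0,"hand":0.30},
{"x":0.008,"y":-0.048,"z":-0.000,"wx":0,"wy":0,"wz":20.0,"hand":0.30},
{"x":0.013,"y":-0.059,"z":-0.000,"wx":0,"wy":0,"wz":25.0,"hand":0.30},
{"x":0.018,"y":-0.068,"z":-0.000,"wx":0,"wy":0,"wz":29.0,"hand":0.30},
{"x":0.020,"y":-0.072,"z":-0.000,"wx":0,"wy":0,"wz":31.0,"hand":0.30},
```

Request:
move_arm --deltas '[{"x": 0,"y": -0.004,"z": 0,"wx": 0,"wy": 0,"wz": 2,"hand": 0.3},{"x": 0,"y": -0.012,"z": 0,"wx": 0,"wy": 0,"wz": 5,"hand": 0.3},{"x": 0.002,"y": -0.024,"z": 0,"wx": 0,"wy": 0,"wz": 10,"hand": 0.3},{"x": 0.005,"y": -0.037,"z": 0,"wx": 0,"wy": 0,"wz": 15,"hand": 0.3},{"x": 0.008,"y": -0.048,"z": 0,"wx": 0,"wy": 0,"wz": 20,"hand": 0.3},{"x": 0.013,"y": -0.059,"z": 0,"wx": 0,"wy": 0,"wz": 25,"hand": 0.3},{"x": 0.018,"y": -0.068,"z": 0,"wx": 0,"wy": 0,"wz": 29,"hand": 0.3},{"x": 0.02,"y": -0.072,"z": 0,"wx": 0,"wy": 0,"wz": 31,"hand": 0.3}]'

```text
time: 5.95
tool_pos: [0.4826, -0.0317, 0.0497]
tool_rot: [3.142, -0.0, -0.303]
contact_force: [-0.5, -0.6, 0.7]
opening: 0.0275
```

```bash
python3 - <<'E'
from h import *
import cv2
cv2.imwrite("pics/s3.png",cv2.resize(viewer.read_camera("scene")[150:330,170:370,::-1],None,fx=3,fy=3))
rows([on(-197.4-k,.05) for k in (2,5,9,14,18,20,22)],.3)
E
```

```text
now 6.0 [ 0.4826 -0.0314  0.0497] [-180.     0.   -17.4] [0.61 0.86 0.65] 0.0277
{"x":-0.000,"y":-0.005,"z":-0.000,"wx":0,"wy":0,"wz":2.0,"hand":0.30},
{"x":0.000,"y":-0.012,"z":-0.000,"wx":0,"wy":0,"wz":5.0,"hand":0.30},
{"x":0.002,"y":-0.022,"z":-0.000,"wx":0,"wy":0,"wz":9.0,"hand":0.30},
{"x":0.004,"y":-0.034,"z":-0.000,"wx":0,"wy":0,"wz":14.0,"hand":0.30},
{"x":0.007,"y":-0.043,"z":-0.000,"wx":0,"wy":0,"wz":18.0,"hand":0.30},
{"x":0.008,"y":-0.048,"z":-0.000,"wx":0,"wy":0,"wz":20.0,"hand":0.30},
{"x":0.010,"y":-0.052,"z":-0.000,"wx":0,"wy":0,"wz":22.0,"hand":0.30},
```

View pics/s3.png

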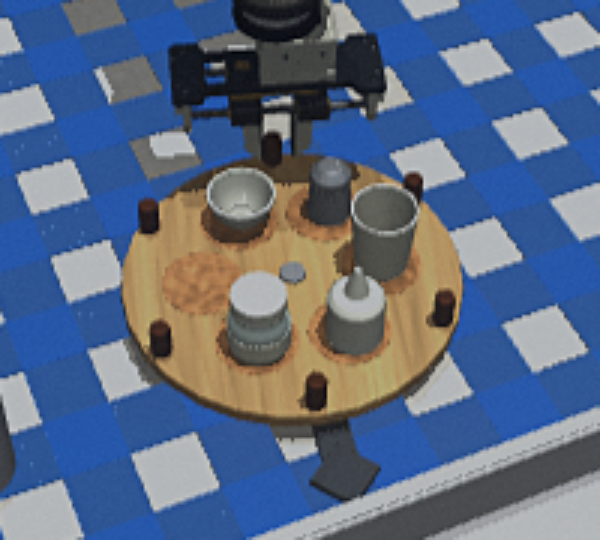

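Everything is upright. The nozzle is at crop (358,270), and the peg tops are near (444,296), (316,378), (159,326), (148,206) and (412,179).

```bash
python3 - <<'E'
from h import *
f=lambda c,z:ray("scene",(170+(c[0]-1)/3,150+(c[1]-1)/3),z)[:2]-C
ang=lambda v:(np.hypot(*v).round(4),np.degrees(np.arctan2(v[1],v[0])).round(1))
for c in [(444,296),(316,378),(159,326),(148,206),(412,179)]: print(ang(f(c,.07)))
print("nozzle",ang(f((358,270),.121)),"cap rim centre",ang(f((356,300),.095)))
for c in [(345,500),(316,482),(381,468)]:print("arrow",ang(f(c,.008)))
E
```

```text
(np.float64(0.1392), np.float64(44.4))
(np.float64(0.1399), np.float64(-15.3))
(np.float64(0.1403), np.float64(-75.2))
(np.float64(0.1381), np.float64(-133.8))
(np.float64(0.1374), np.float64(104.4))
nozzle (np.float64(0.0861), np.float64(15.0)) cap rim centre (np.float64(0.0939), np.float64(10.7))
arrow (np.float64(0.2175), np.float64(-11.8))
arrow (np.float64(0.1976), np.float64(-17.4))
arrow (np.float64(0.1973), np.float64(-1.5))
```

Request:
move_arm --deltas '[{"x": 0,"y": -0.004,"z": 0,"wx": 0,"wy": 0,"wz": 2,"hand": 0.3},{"x": 0,"y": -0.012,"z": 0,"wx": 0,"wy": 0,"wz": 5,"hand": 0.3},{"x": 0.002,"y": -0.022,"z": 0,"wx": 0,"wy": 0,"wz": 9,"hand": 0.3},{"x": 0.004,"y": -0.034,"z": 0,"wx": 0,"wy": 0,"wz": 14,"hand": 0.3},{"x": 0.007,"y": -0.043,"z": 0,"wx": 0,"wy": 0,"wz": 18,"hand": 0.3},{"x": 0.01,"y": -0.052,"z": 0,"wx": 0,"wy": 0,"wz": 22,"hand": 0.3},{"x": 0.012,"y": -0.058,"z": 0,"wx": 0,"wy": 0,"wz": 24.5,"hand": 0.3},{"x": 0.013,"y": -0.06,"z": 0,"wx": 0,"wy": 0,"wz": 25.5,"hand": 0.3}]'

```text
time: 7.0
tool_pos: [0.5128, 0.0214, 0.0497]
tool_rot: [3.142, -0.0, -0.747]
contact_force: [-0.6, -0.8, -0.3]
opening: 0.0276
```

```bash
python3 - <<'E'
from h import *
import cv2
cv2.imwrite("pics/s4.png",cv2.resize(viewer.read_camera("scene")[180:330,190:350,::-1],None,fx=4,fy=4))
rows([on(-223,.05)],.3)
E
```

```text
now 7.05 [0.5129 0.0214 0.0496] [180.   -0.  -42.8] [-0.74  0.58 -0.79] 0.0276
{"x":0.000,"y":-0.001,"z":-0.000,"wx":0,"wy":0,"wz":0.2,"hand":0.30},
```

View pics/s4.png

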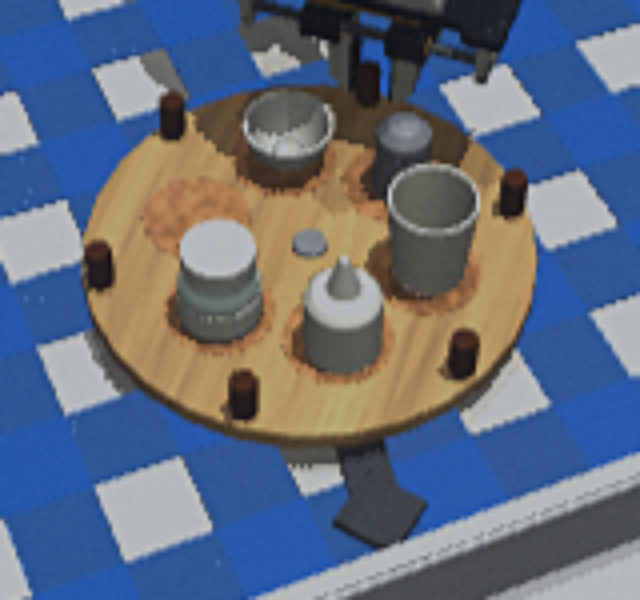

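The bottle stands about in line with the arrow: nozzle tip (345,260), arrow tip (383,543), arrow corners (334,522) and (426,505).

```bash
python3 - <<'E'
from h import *
f=lambda c,z:ray("scene",(190+(c[0]-1.5)/4,180+(c[1]-1.5)/4),z)[:2]-C
ang=lambda v:(np.hypot(*v).round(4),np.degrees(np.arctan2(v[1],v[0])).round(1))
for c in [(514,178),(464,338),(243,378),(98,249),(172,101)]: print(ang(f(c,.07)))
print("nozzle",ang(f((345,260),.121)))
for c in [(383,541),(334,521),(426,504),(346,497),(394,489),(340,449),(385,446)]:print("arrow",ang(f(c,.008)))
E
```

```text
(np.float64(0.1388), np.float64(79.1))
(np.float64(0.1406), np.float64(19.5))
(np.float64(0.1402), np.float64(-40.0))
(np.float64(0.14), np.float64(-99.5))
(np.float64(0.1376), np.float64(-159.3))
nozzle (np.float64(0.0861), np.float64(-9.1))
arrow (np.float64(0.2139), np.float64(-11.1))
arrow (np.float64(0.1959), np.float64(-18.7))
arrow (np.float64(0.1967), np.float64(-1.8))
arrow (np.float64(0.1798), np.float64(-15.9))
arrow (np.float64(0.1803), np.float64(-6.3))
arrow (np.float64(0.1446), np.float64(-15.5))
arrow (np.float64(0.1488), np.float64(-4.5))
```

Bottle about −9.5°, arrow about −10.7°, so roughly 2 mm sideways. Now open and lift away.

Request:
move_arm --deltas '[{"x": 0,"y": 0,"z": 0,"wx": 0,"wy": 0,"wz": 0,"hand": 0.4},{"x": 0,"y": 0,"z": 0,"wx": 0,"wy": 0,"wz": 0,"hand": 0.48},{"x": 0,"y": 0,"z": -0.005,"wx": 0,"wy": 0,"wz": 0,"hand": 0.48},{"x": 0,"y": 0,"z": -0.02,"wx": 0,"wy": 0,"wz": 0,"hand": 0.48},{"x": 0,"y": 0,"z": -0.05,"wx": 0,"wy": 0,"wz": 0,"hand": 0.48},{"x": 0,"y": 0,"z": -0.09,"wx": 0,"wy": 0,"wz": 0,"hand": 0.48},{"x": 0,"y": 0,"z": -0.13,"wx": 0,"wy": 0,"wz": 0,"hand": 0.48},{"x": 0,"y": 0,"z": -0.15,"wx": 0,"wy": 0,"wz": 0,"hand": 0.48}]'

```text
time: 8.05
tool_pos: [0.5136, 0.0213, 0.2033]
tool_rot: [-3.139, -0.004, -0.746]
contact_force: [0.9, -0.2, -0.2]
opening: 0.044
```

```bash
python3 - <<'E'
from h import *
import cv2
cv2.imwrite("pics/s5.png",cv2.resize(viewer.read_camera("scene")[180:330,190:350,::-1],None,fx=4,fy=4))
rows([on(-223,.2)],.48)
E
```

```text
now 8.1 [0.5145 0.0212 0.2051] [-179.7   -0.4  -42.7] [0.55 1.27 1.83] 0.044
{"x":-0.001,"y":-0.000,"z":0.005,"wx":0,"wy":0,"wz":0.3,"hand":0.48},
```

View pics/s5.png

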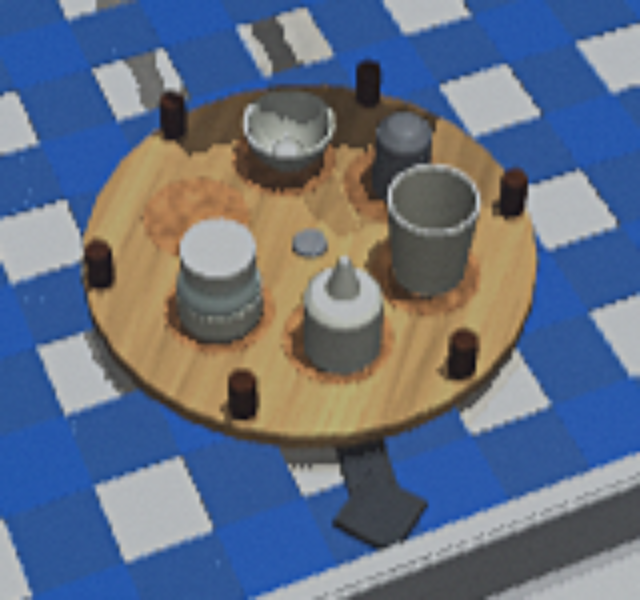

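The gripper is clear and the board is unmoved: the nozzle is still at (345,260) and the pegs are where they were. Handing in.

```bash
python3 - <<'E'
from cell import robot
print(robot.hand_in())
E
```

```text
the job is handed in; nothing more can be done
None
```

I turned the carousel about 107° clockwise, and the sauce bottle now stands in line with the arrow, on its side. I did this by holding one rim peg loosely between the fingertips and moving it along the near side. Then I opened the fingers and lifted clear, and handed in at about 8 s of the 64 s allowed.

- **Alignment:** in the last measurement the bottle sat at about −9.5° and the arrow at about −10.7°. That is roughly 2 mm sideways, against the 15 mm limit.
- **Distance from the axis:** the bottle's nozzle tip measured about 86 mm out, and at least 50 mm is needed.
- **After lifting off:** the picture showed the nozzle and pegs where they had been, all five items upright and the gripper clear. I judged that the board was still from two pictures about 1 s apart.
- **Force readings:** every reading I took stayed within about 2.5 N.
- **Disagreement:** the arrow's tip and its corners gave slightly different directions, from about −10° to −11°. A rough reading on the bottle's cap also differed from the nozzle by about 4° earlier on, and I relied on the nozzle. Both differences are well inside the tolerance.
- **Not checked:** I did not re-measure the napkins, tub, can and spoon at the end. The planned path kept clear of all of them.

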